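# Clip in the gauge rod and index the pot three clicks

### The arm

A 6-joint arm with a two-finger parallel gripper is mounted at the origin on the work surface. World frame = base frame: x ahead of the robot, y to its left, z up, the work surface at z = 0. Lengths are in m, angles in rad, forces in N, time in s.
With the tool pointing down it reaches from about 0.35 to 0.85 m from the base axis. Payload 8.1 kg.
Tool frame: the origin (TCP) lies at the very end of the fingers, on their centre line; the grasp point (between the pads) lies 19 mm behind it; z points along the fingers, x is the direction in which the jaws open and shut, and the axes are right-handed (so a half turn about z gives the same grasp; the last joint's range is limited). The gripper opens to 93 mm and grips with 3 to 60 N. Pads are 15 mm wide; open, the fingers measure 128 mm over their backs; the gripper's body (75 mm by 188 mm) begins 65 mm behind the grasp point.
Start: joints at [1.102, 0.13, 1.488, -0, 1.523, -0.085], TCP at [0.225, 0.556, 0.219] pointing down, gripper open.
Joint ranges: [-2.96, 2.96], [-0.89, 2.26], [0.02, 2.5], [-1.34, 4.48], [0, 2.73], [-2.66, 2.66]. Speed limits (rad/s): [2.39, 2.39, 2.79, 3.14, 3.14, 3.14].

### API

Orientations are given as a rotation vector (axis times angle).
In Python, from plant import robot gives the robot as it stands. The module is installed in compiled form; this text tells all that it offers.
- The arm moves only by the tool jog_arm, never from a script. Its argument "commands" is one flat list of numbers, 5 for each row, row after row: the gripper's target within -1 to 1 (shut at 1, half-way at 0, fully open at -1), then the shift along the tool's x, y, z in m, then the turn about the tool's z in degrees. A call has 1 to 20 rows; each row shifts and turns the commanded pose from where the row before left it, along the tool's axes as they then stand; what a row does not reach is not made up. A row lasts 1/12 s, in which the tool goes at most 41.7 mm and 7.16 degrees, less where a joint would pass 70% of its speed; a pose out of reach is approached as far as the arm can. A call is refused whole if a number of a shift passes 0.0417 or a number of a turn 7.16, either way. A call with a gripper value outside its range is refused whole. The fingers move at their own pace and stop on an object; "grip_force" is the grip in N (left out, the last holds). Time passes only in rows, so rows that do not move let the fingers close. It gives the time, the measured TCP pose, the force and the opening at its end, in the units of the state.
- robot.read_state(): the state, without advancing time (a new reading comes with each control period).
- robot.read_camera(name): name is "scene" or "top" or "wrist"; returns a dict with "img" (420x560x3 uint8, blue, green, red), "vfov" (degrees; the focal length in pixels is half the picture's height over the tangent of half this angle, whatever the lens; pixels are square), "cx", "cy" (the principal point, pixels), "k1" (the pictures are not rectified: a ray, as slopes to the right and down, at radius r is drawn at 1 + k1 r^2 times it, then the intrinsics apply), "extrinsics" (4x4, takes a point from world to camera coordinates). Camera axes: x right, y down, z forward; pixel columns grow to the right and rows downward; lengths in m; the calibration is good to about 2 mm. A picture is of the moment at which its call begins. There is no depth.
- robot.close_job(): hands the job in, once; it reports no verdict.
Trained networks look in a picture, given as the dict that the camera call returned (one of the last four; its "shot" number tells which), for a name from the list of things; names that differ only in an ending like _2 or _b are one class to them, and where a whole thing is asked for, a point or a joint stands for the part that bears it (a point fixed in the world has none). Each returns a list of dicts, best first, with "score" (0 to 1); they miss things now and then, are a little off and sometimes report something else, mostly with a low value. They report only what shows in the picture. A call takes as long as a camera call. They do not tell look-alikes from the thing itself.
- robot.recognise(thing, picture): "box" ([centre column, centre row, width, height] as shares, 0 to 1, of the picture: columns of its width, rows of its height, round what is visible of it).
- robot.pinpoint(thing, picture): "position" ([row, column] as shares, 0 to 1, of the picture: columns of its width, rows of its height: a listed point, or the origin of a listed thing).
The state is a dict: "t": time; "q": joint angles; "dq": joint speeds; "joint_torque": joint torques, N m; "tool_pos": TCP position; "orientation": TCP orientation; "force": force on the tool from outside, world axes, zero at the start; "wrist_torque": the same for the moment, N m; "opening": finger opening in m.
Only numpy, scipy, OpenCV 4.12 (cv2) and the standard library are available. Lean on these libraries where they do the work, as an engineer would, in place of code of your own. Each camera call takes 0.05 s, during which the arm holds its last target.

### The job

Take the gauge rod from its wooden rack, push it down past the orange sprung jaw into the fork clip of the indexing turntable until it lies fully home and centred lengthwise under the closed jaw, and let it go. Then grip the black indexing knob and turn it clockwise (seen from above) by three clicks, never on towards a fourth, and finish while still holding the knob between the fingers at that third stop. Do not touch the fresh pot or the disc it stands on, and leave the jar, cup and scraper where they are.

Things in the scene. Friction and masses are not known exactly. Their poses are not given: they have to be found in the camera images.
- rod_mid (a point): Centre of the loose gauge rod: round, pale wood with brass ends, 14 mm diameter, 200 mm long, about 60 g, alike both ways round. x runs along the rod. It starts level in the rack's two notches, its centre 45 mm above the table, up to 12 mm off the rack's middle lengthwise.
- rack: Fixed wooden rod rack, base 170 x 60 x 12 mm, origin at its underside, x along the rod. V notches stand 65 mm either side of the middle, 12 mm wide along the rod, tops about 54 mm above the table. Between them the rod is free, with nothing under it but the base, 12 mm high.
- clip_seat (a point): The seated rod's centre in the fork clip, 75 mm above the table. x: along the seated rod (level, towards the pot), y left of it, z up. Two aluminium forks, 10 mm thick, stand 45 mm either way along x, slots 16 mm wide, open upward; the -y prong with its outward lip ends 28 mm above this point, the +y prong at its height. Between the forks fingers have 80 mm along x, free to 30 mm above the table.
- jaw (a joint): Orange jaw with two hooked noses, 56 mm either way along the rod, hinged low on the clip's +y side. 0 = shut (sprung), positive = pushed out to +y, up to 0.5 rad. The rod pushed straight down on the sloping noses (first touch about 22 mm above its seat) moves it about 0.1 rad, at some 5 to 15 N; it snaps shut over the rod once home, with 1.5 mm to spare.
- indexer: The fixed turntable unit: green base plate 320 x 320 x 12 mm that carries the clip, the knob's housing and the disc with the pot. Origin on the table under it; x as the clip's x.
- knob_grip (a point): Point on the upright axis of the black knob, 89 mm above the table, at gripping height. The grip is an upright bar 46 mm long, 14 wide, 36 high (top 14 mm above this point) on a 56 mm disc whose top is 20 mm below this point. x runs along the bar and turns with it; a white line marks its -x end. Grey housing below: 130 x 90 mm, 60 mm high, with a white mark at each stop.
- knob (a joint): Turn of the knob in rad, clockwise from above positive. 0 at the start, resting at a stop. Sprung detents every 24 degrees (0.419 rad), six clicks in all, about 0.08 N m to pass each; the third stop is at 1.257 rad. The disc with the pot turns with it, one to one.
- wheel: Grey disc (144 mm diameter, top 48 mm above the table) carrying a fresh clay pot (94 mm diameter, top 132 mm above the table); origin on its axis, 36 mm above the table. Its axis stands 180 mm from the clip along the clip's +x. Not to be touched.
- jar: Bystander: blue glaze jar, 60 mm diameter, 85 mm high; origin at its underside.
- cup: Bystander: terracotta cup, 72 mm across, 75 mm high; origin at its underside.
- scraper: Bystander: spatula-like scraper lying flat, 170 mm long along its x; origin underneath.
Not all that is in view belongs to the job. Of the things that look like the part that bears rod_mid, the middle-sized one is meant.

How it is judged:
On the way, in this order (a step that is already met when the one before it is completed fails the run):
1. the rod sits home in the clip under the closed jaw, let go, with the knob still at its first position (x of rod_mid in the frame of clip_seat between -0.02 and 0.02 m and y of rod_mid in the frame of clip_seat between -0.004 and 0.004 m and z of rod_mid in the frame of clip_seat between -0.004 and 0.004 m and angle between the x axis of rod_mid and the x axis of clip_seat, either way round below 0.06 rad and value of joint jaw below 0.05 rad and contact force between the fingers and rod below 0.2 N and value of joint knob below 0.15 rad), for 0.2 s.
2. the knob is gripped at its third stop (value of joint knob between 1.1466 and 1.3666 rad and contact force between the fingers and knob above 3 N and distance between the grasp point and knob_grip below 0.04 m), for 0.2 s.
At the end, for the whole second after the job is handed in: Rod centre within 20 mm lengthwise, 4 mm sideways and in height of its seat, in line within 0.06 rad, jaw under 0.05 rad, fingers off the rod; knob at rest within 0.11 rad of the third stop (1.257 rad), held by the fingers with over 3 N, the grasp point within 40 mm of its grip point (all of step 2 and x of rod_mid in the frame of clip_seat between -0.02 and 0.02 m and y of rod_mid in the frame of clip_seat between -0.004 and 0.004 m and z of rod_mid in the frame of clip_seat between -0.004 and 0.004 m and angle between the x axis of rod_mid and the x axis of clip_seat, either way round below 0.06 rad and value of joint jaw below 0.05 rad and contact force between the fingers and rod below 0.2 N and velocity of joint knob between -0.1 and 0.1 rad/s); the arm keeps its last pose, push and grip.
It fails at once if the knob is turned on past the third stop (value of joint knob above 1.45664 rad).
It fails at once if the pot or its disc is touched (contact force between any of the fingers, the arm, rod and wheel above 0.5 N).
It fails at once if a bystander is moved by more than 30 mm (distance of any of jar, cup, scraper from where it was at the start of the episode above 0.03 m).
It also fails if it takes over 64 s, if anything falls off the work surface, if the arm or the gripper's body presses on something with over 40 N, if the wrist force passes 120 N, or if a joint passes its speed limit or range.

## Working session

There is one attempt and no reset: what is moved stays moved. The work goes in short steps, Python scripts to look and compute and a tool call to move; the robot and the scene stay as the last step left them, time stands still between calls to the robot, and variables do not carry over. Pictures are saved under pics/ and viewed, and the job is handed in when it is done.

Besides the shell and the picture viewer there is one more tool, called after "Request:" as name(argument=value, ...), one argument or row to a line, values as JSON. jog_arm: Moves the arm, as the interface text tells. Its arguments: {"type":"object","properties":{"commands":{"type":"array"},"grip_force":{"type":"number"}},"required":["commands"]}

```bash
mkdir -p pics
cat > h.py <<'E'
import numpy as np, cv2
from plant import robot
def shot(n,f=None):
    p=robot.read_camera(n)
    if f: cv2.imwrite('pics/'+f,p['img'])
    return p
def K(p):
    h,w=p['img'].shape[:2]; f=h/2/np.tan(np.radians(p['vfov'])/2); return f
def ray(p,u,v):
    f=K(p); d=np.array([(u-p['cx'])/f,(v-p['cy'])/f]); x=d.copy()
    for _ in range(30): x=d/(1+p['k1']*(x@x))
    E=np.array(p['extrinsics']);R=E[:3,:3];t=E[:3,3]
    return -R.T@t, R.T@np.array([x[0],x[1],1])
def atz(p,u,v,z):
    o,d=ray(p,u,v); return o+d*(z-o[2])/d[2]
def proj(p,X):
    E=np.array(p['extrinsics']);c=E[:3,:3]@np.array(X)+E[:3,3]; s=c[:2]/c[2]; s=s*(1+p['k1']*(s@s))
    f=K(p); return np.array([p['cx']+f*s[0],p['cy']+f*s[1]])
E
python3 - <<'E'
from h import *
print(robot.read_state())
Z={'rod_mid':.045,'rack':0,'clip_seat':.075,'indexer':0,'knob_grip':.089,'wheel':.036,'jar':0,'cup':0,'scraper':0}
for n in ['scene','top','wrist']:
    p=shot(n,n+'0.png'); print(n,p['vfov'],p['cx'],p['cy'],p['k1'],np.round(ray(p,280,210),3).tolist())
    for k in Z:
        for r in robot.pinpoint(k,p)[:4]:
            a=r['position'];u,v=a[1]*560,a[0]*420
            print(k,round(r['score'],2),round(u),round(v),np.round(atz(p,u,v,Z[k]),3))
E
```

```text
{'t': 0.0, 'q': array([ 1.10160545e+00,  1.31152133e-01,  1.48927566e+00,  1.93525803e-05,
        1.52295423e+00, -8.53877134e-02]), 'dq': array([-0.00057645, -0.00079569,  0.00053567,  0.00140678,  0.00055332,
        0.00103532]), 'joint_torque': array([ 2.00367608e-04, -5.59828341e+01, -4.91763031e+01,  7.68296001e-02,
        3.54037376e-02, -1.56763895e-04]), 'tool_pos': array([0.22438487, 0.55586794, 0.2175948 ]), 'orientation': array([ 2.60364198e+00,  1.75649754e+00, -2.46974523e-03]), 'force': array([-0.91535421,  0.46251918,  0.01847527]), 'wrist_torque': array([-0.06145314, -0.01919536, -0.04220828]), 'opening': 0.09275308285296634}
scene 47.987731650280494 282.5709219578688 206.07869626408706 0.010386191732541938 [[1.095, 0.484, 0.944], [-0.534, -0.399, -0.745]]
rod_mid 0.86 376 292 [0.522 0.316 0.045]
rod_mid 0.76 435 220 [0.249 0.336 0.045]
rod_mid 0.65 455 328 [0.503 0.49  0.045]
rack 0.72 376 300 [0.513 0.318 0.   ]
clip_seat 0.78 270 213 [0.494 0.004 0.075]
indexer 0.57 226 240 [ 0.581 -0.074  0.   ]
knob_grip 0.71 209 188 [ 0.527 -0.166  0.089]
wheel 0.88 225 271 [
[... 354 characters left out ...]
7, 1.548], [0.099, 0.018, -0.995]]
rod_mid 0.7 203 190 [0.514 0.306 0.045]
rod_mid 0.62 193 285 [0.207 0.337 0.045]
rod_mid 0.56 195 186 [0.528 0.332 0.045]
rod_mid 0.53 153 207 [0.459 0.473 0.045]
rack 0.89 202 188 [0.527 0.318 0.   ]
clip_seat 0.64 299 191 [ 0.505 -0.009  0.075]
indexer 0.97 312 170 [ 0.587 -0.054  0.   ]
knob_grip 0.65 352 184 [ 0.524 -0.176  0.089]
wheel 0.76 295 142 [0.675 0.004 0.036]
jar 0.87 221 124 [0.751 0.255 0.   ]
cup 0.89 425 230 [ 0.38  -0.433  0.   ]
scraper 0.83 418 164 [ 0.605 -0.42   0.   ]
wrist 67.624697315401 280.4354632825165 209.3021240344682 -0.027889954192835034 [[0.163, 0.581, 0.385], [0.225, -0.093, -0.97]]
rod_mid 0.89 112 236 [0.197 0.357 0.045]
```

View pics/scene0.png

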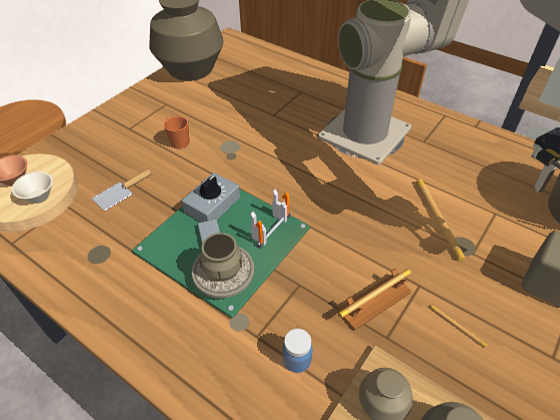

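View pics/top0.png

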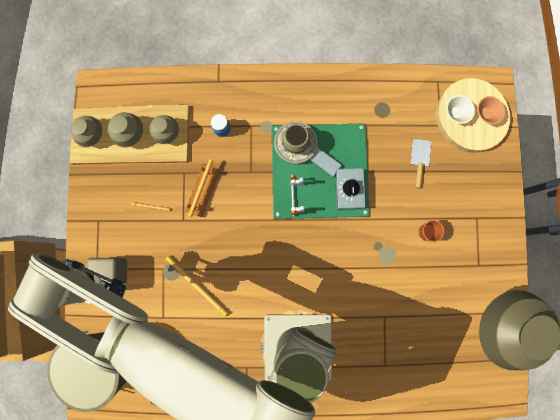

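View pics/wrist0.png

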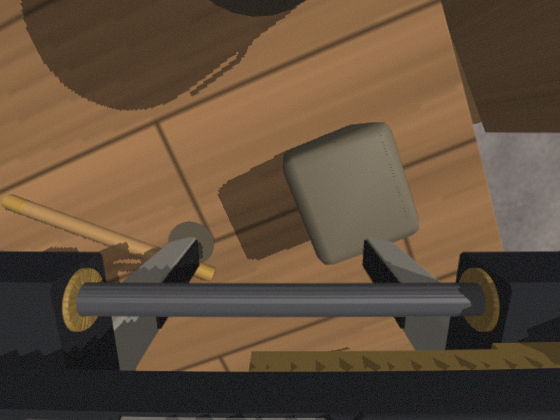

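Run:
```python
from h import *
a=cv2.imread('pics/top0.png');b=cv2.imread('pics/scene0.png')
c1=cv2.resize(a[140:235,165:265],(400,380),interpolation=cv2.INTER_CUBIC)
c2=cv2.resize(b[255:350,320:420],(400,380),interpolation=cv2.INTER_CUBIC)
cv2.imwrite('pics/c1.png',np.hstack([c1,c2]))
c1=cv2.resize(a[110:225,265:380],(400,400),interpolation=cv2.INTER_CUBIC)
c2=cv2.resize(b[160:300,170:310],(400,400),interpolation=cv2.INTER_CUBIC)
cv2.imwrite('pics/c2.png',np.hstack([c1,c2]))
```

```text
(no output)
```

View pics/c1.png

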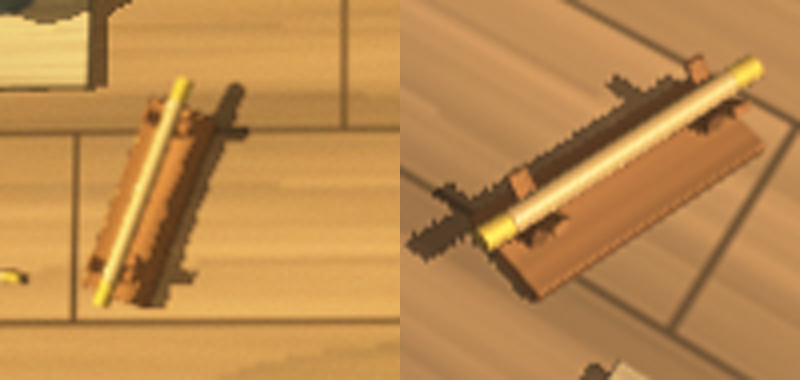

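View pics/c2.png

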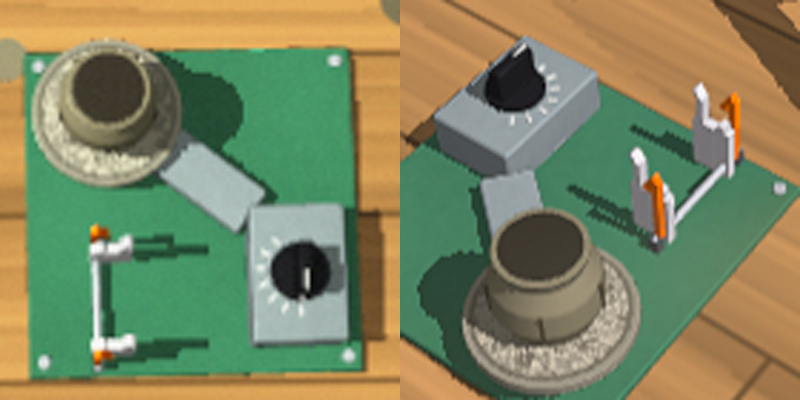

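Run:
```python
from h import *
t=shot('top');s=shot('scene')
for p,A in((t,[(210.9,159.7),(190.2,215.8)]),(s,[(509.8/1,0)]) ):
    if p is s: A=[(320+(758-400)/4,255+66/4),(320+(489-400)/4,255+238/4)]
    P=[atz(p,*a,.045) for a in A]; d=P[1]-P[0]
    print(np.round(P,4),np.round((P[0]+P[1])/2,4),np.linalg.norm(d),np.degrees(np.arctan2(d[1],d[0])))
st=robot.read_state(); R=cv2.Rodrigues(st['orientation'])[0]; print(R)
E=np.array(robot.read_camera('wrist')['extrinsics']); c=-E[:3,:3].T@E[:3,3]
print('cam in tool',R.T@(c-st['tool_pos']),'\n',R.T@E[:3,:3].T)
```

```text
[[0.6166 0.282  0.045 ]
 [0.4309 0.348  0.045 ]] [0.5237 0.315  0.045 ] 0.19706441340922948 160.43875814042792
[[0.4294 0.3526 0.045 ]
 [0.6137 0.2853 0.045 ]] [0.5215 0.319  0.045 ] 0.19619885643252924 -20.055138105222202
[[ 3.74421296e-01  9.27258698e-01 -2.42287116e-05]
 [ 9.27258698e-01 -3.74421296e-01  2.16170676e-05]
 [ 1.09728684e-05 -3.05601741e-05 -9.99999999e-01]]
cam in tool [-0.00048092 -0.06672061 -0.16649078] 
 [[ 9.99999256e-01 -1.06264884e-03 -5.98866206e-04]
 [ 1.17558410e-03  9.70576368e-01  2.40790638e-01]
 [ 3.25369495e-04 -2.40791163e-01  9.70576895e-01]]
```

Request:
jog_arm(
  commands=[-1, -0.011, 0.0366, 0, -0.2, -1, -0.011, 0.0366, 0, -0.2, -1, -0.011, 0.0366, 0, -0.2, -1, -0.011, 0.0366, 0, -0.2, -1, -0.011, 0.0366, 0, -0.2, -1, -0.011, 0.0366, 0, -0.2, -1, -0.011, 0.0366, 0, -0.2, -1, -0.011, 0.0366, 0, -0.2, -1, -0.011, 0.0366, 0, -0.2, -1, -0.011, 0.0366, 0, -0.2, -1, 0, 0, 0, 0, -1, 0, 0, 0, 0],
)

```text
t: 2.65
tool_pos: [0.5278, 0.3204, 0.2183]
orientation: [-2.577, -1.797, 0.001]
force: [-0.2, 0.4, 0.0]
opening: 0.0927
```

Run:
```python
from h import *
p=shot('wrist','w1.png')
for r in robot.pinpoint('rod_mid',p): 
    a=r['position'];print(r['score'],a[1]*560,a[0]*420,atz(p,a[1]*560,a[0]*420,.045))
s=robot.read_state();print(s['t'],s['tool_pos'],s['orientation'],s['force'])
```

```text
0.86 272.608 192.40200000000002 [0.52301132 0.31225176 0.045     ]
0.68 404.20799999999997 88.998 [0.46856551 0.47711465 0.045     ]
2.75 [0.52602556 0.32241754 0.21847275] [-2.57300987e+00 -1.80150891e+00  6.23430765e-04] [-0.58778087 -0.14124021  0.57804217]
```

View pics/w1.png

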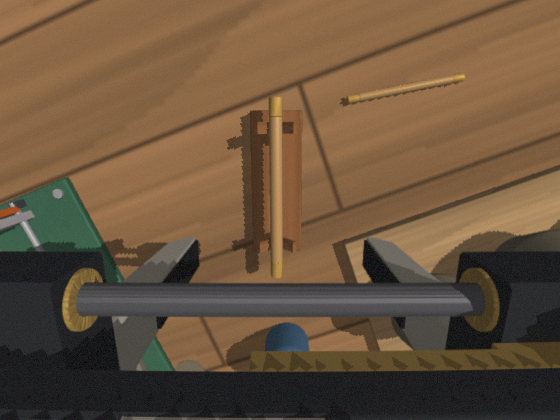

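Run:
```python
from h import *
p=shot('wrist');s=robot.read_state();R=cv2.Rodrigues(s['orientation'])[0]
P=[atz(p,*a,.045) for a in [(275.3,97),(277.2,276.5)]];d=P[1]-P[0];m=(P[0]+P[1])/2
print(P,m,np.linalg.norm(d),np.degrees(np.arctan2(d[1],d[0])))
print(R.T@(m-s['tool_pos']),R.T@d,s['t'],s['tool_pos'])
print([ (k,proj(p,s['tool_pos']+R@np.array(o))) for k,o in (('tcp',[0,0,0]),('rodh',[0,0,.173]))])
r=[atz(p,*a,.012) for a in [(251,111),(301,111),(299,250),(245,246)]];print(np.round(np.mean(r,0),4),np.round(r,3))
```

```text
[array([0.42851311, 0.3517027 , 0.045     ]), array([0.61769073, 0.28413896, 0.045     ])] [0.52310192 0.31792083 0.045     ] 0.2008806356490672 -19.65390778928878
[-0.00556339 -0.00065345  0.17360427] [ 1.00803776e-03  2.00878079e-01 -1.05837871e-04] 2.8 [0.52569155 0.32287401 0.21860467]
[('tcp', array([282.07768197, 252.14276709])), ('rodh', array([281.35234121, 193.54203193]))]
[0.5166 0.3168 0.012 ] [[0.43  0.321 0.012]
 [0.449 0.375 0.012]
 [0.608 0.317 0.012]
 [0.579 0.255 0.012]]
```

Request:
jog_arm(
  commands=[-1, -0.0055, -0.0005, 0.03, -0.3, -1, 0, 0, 0.03, 0, -1, 0, 0, 0.03, 0, -1, 0, 0, 0.03, 0, -1, 0, 0, 0.02, 0, -1, 0, 0, 0, 0, -1, 0, 0, 0, 0, -1, 0, 0, 0, 0],
  grip_force=50,
)

```text
t: 3.47
tool_pos: [0.5245, 0.3184, 0.0806]
orientation: [2.567, 1.81, 0.004]
force: [1.1, -0.6, 0.6]
opening: 0.0927
```

Run:
```python
from h import *
p=shot('wrist','w2.png')
s=robot.read_state();R=cv2.Rodrigues(s['orientation'])[0];print(s['t'],s['tool_pos'],s['orientation'],s['force'],proj(p,s['tool_pos']+R@np.array([0,0,s['tool_pos'][2]-.045])))
print(np.degrees(np.arctan2(R[1,0],R[0,0])))
```

```text
3.5167 [0.52520162 0.31841191 0.08126289] [2.56721419 1.80995587 0.00567857] [0.66294825 0.17154011 0.32409725] [281.79638869 234.01109582]
70.3699465886483
```

View pics/w2.png

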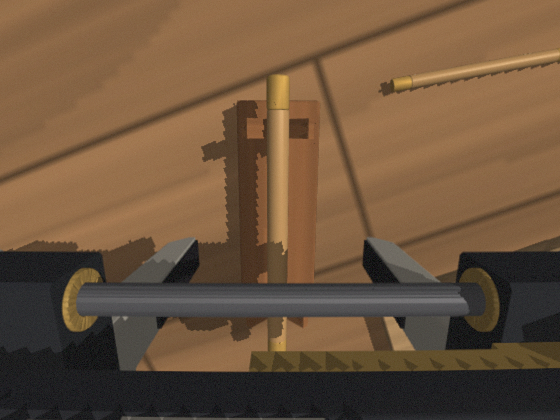

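Request:
jog_arm(
  commands=[-1, -0.001, -0.002, 0.02, 0, -1, 0, 0, 0.02, 0, -1, 0, 0, 0.015, 0, -1, 0, 0, 0, 0, -1, 0, 0, 0, 0, 1, 0, 0, 0, 0, 1, 0, 0, 0, 0, 1, 0, 0, 0, 0, 1, 0, 0, 0, 0, 1, 0, 0, 0, 0, 1, 0, 0, 0, 0, 1, 0, 0, 0, 0, 1, 0, 0, 0, 0, 1, 0, 0, 0, 0, 1, 0, 0, 0, 0],
)

```text
t: 4.77
tool_pos: [0.5219, 0.3167, 0.0236]
orientation: [-2.569, -1.809, 0.0]
force: [0.4, -0.7, -0.2]
opening: 0.0312
```

Request:
jog_arm(
  commands=[1, 0, 0, 0, 0, 1, 0, 0, 0, 0, 1, 0, 0, 0, 0, 1, 0, 0, 0, 0, 1, 0, 0, 0, 0, 1, 0, 0, 0, 0],
)

```text
t: 5.27
tool_pos: [0.522, 0.3169, 0.0237]
orientation: [-2.569, -1.809, -0.0]
force: [1.3, 0.1, -0.3]
opening: 0.0128
```

Request:
jog_arm(
  commands=[1, 0, 0, -0.02, 0, 1, 0, 0, -0.04, 0, 1, 0, 0, -0.04, 0, 1, 0, 0, -0.04, 0, 1, 0, 0, -0.04, -4, 1, 0, 0, -0.015, -5, 1, 0, 0, 0, -5, 1, 0, 0, 0, -5.6, 1, -0.03, -0.004, 0, 0, 1, -0.03, -0.004, 0, 0, 1, -0.03, -0.004, 0, 0, 1, -0.03, -0.004, 0, 0, 1, -0.03, -0.004, 0, 0, 1, -0.03, -0.004, 0, 0, 1, -0.03, -0.004, 0, 0, 1, -0.027, -0.002, 0, 0, 1, 0, 0, 0, 0, 1, 0, 0, 0, 0, 1, 0, 0, 0, 0],
)

```text
t: 6.85
tool_pos: [0.4916, 0.0801, 0.2187]
orientation: [-2.224, -2.219, -0.001]
force: [-0.3, 1.2, -1.2]
opening: 0.0126
```

Run:
```python
from h import *
s=robot.read_state();R=cv2.Rodrigues(s['orientation'])[0];print(s['t'],s['tool_pos'],s['opening'],np.degrees(np.arctan2(R[1,0],R[0,0])))
Z={'rod_mid':.24,'clip_seat':.075,'knob_grip':.089,'wheel':.036,'indexer':0}
for n in ['wrist','top']:
    p=shot(n,n+'3.png'); print(n)
    for k in Z:
        for r in robot.pinpoint(k,p)[:2]:
            a=r['position'];u,v=a[1]*560,a[0]*420
            print(k,round(r['score'],2),round(u),round(v),np.round(atz(p,u,v,Z[k]),4))
```

```text
6.85 [0.49159703 0.08006836 0.21868666] 0.012621971772048417 89.87153348100487
wrist
rod_mid 0.78 278 275 [0.4951 0.0784 0.24  ]
clip_seat 0.63 202 203 [0.4951 0.0005 0.075 ]
knob_grip 0.6 25 229 [ 0.5183 -0.1778  0.089 ]
indexer 0.62 174 253 [ 0.5786 -0.0611  0.    ]
top
rod_mid 0.9 196 283 [0.2252 0.2889 0.24  ]
rod_mid 0.55 419 166 [ 0.5518 -0.3517  0.24  ]
clip_seat 0.87 298 192 [ 0.5011 -0.004   0.075 ]
clip_seat 0.25 220 125 [0.7243 0.2486 0.075 ]
knob_grip 0.66 354 186 [ 0.5185 -0.1824  0.089 ]
wheel 0.76 296 141 [ 6.781e-01 -1.000e-04  3.600e-02]
indexer 0.61 309 172 [ 0.5817 -0.044   0.    ]
```

View pics/wrist3.png

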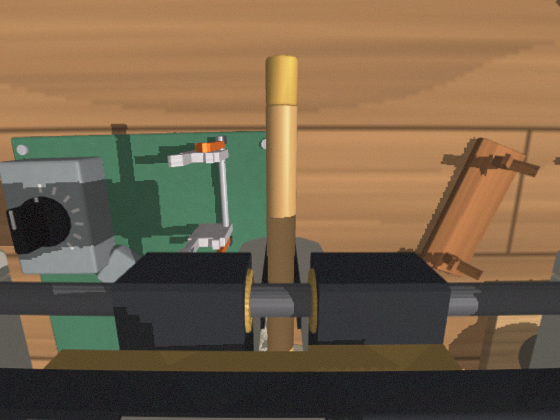

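Request:
jog_arm(
  commands=[1, 0, -0.03, 0, 0, 1, 0, -0.03, 0, 0, 1, 0, 0, 0, 0, 1, 0, 0, 0, 0, 1, 0, 0, 0, 0],
)

```text
t: 7.87
tool_pos: [0.4322, 0.0799, 0.2192]
orientation: [2.222, 2.219, 0.002]
force: [-0.0, 0.1, -0.3]
opening: 0.0128
```

Run:
```python
from h import *
s=robot.read_state();R=cv2.Rodrigues(s['orientation'])[0];print(s['t'],s['tool_pos'],s['opening'],np.degrees(np.arctan2(R[1,0],R[0,0])))
p=shot('wrist','w4.png');t=shot('top','t4.png')
import pickle;pickle.dump((p,t),open('v4.pkl','wb'))
for r in robot.pinpoint('clip_seat',p)+robot.pinpoint('knob_grip',p): print(r)
cv2.imwrite('pics/w4c.png',cv2.resize(p['img'][120:290,90:300],None,fx=3.5,fy=3.5,interpolation=cv2.INTER_CUBIC))
cv2.imwrite('pics/t4c.png',cv2.resize(t['img'][115:225,265:375],None,fx=5.4,fy=5.4,interpolation=cv2.INTER_CUBIC))
```

```text
7.8667 [0.43224131 0.07992547 0.21917914] 0.012811804134013756 89.90995481273282
{'position': [0.6107, 0.3664], 'score': 0.92}
{'position': [0.6495, 0.4977], 'score': 0.43}
{'position': [0.6757, 0.0675], 'score': 0.56}
```

View pics/w4.png

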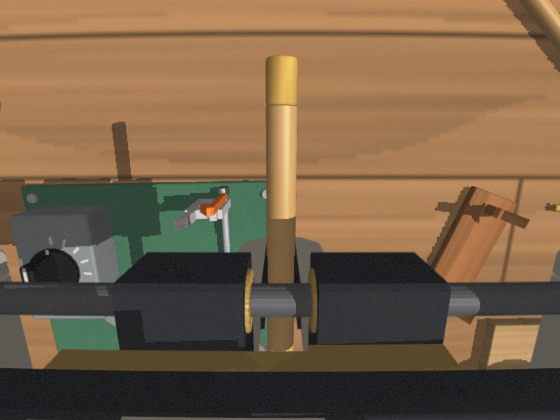

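View pics/w4c.png

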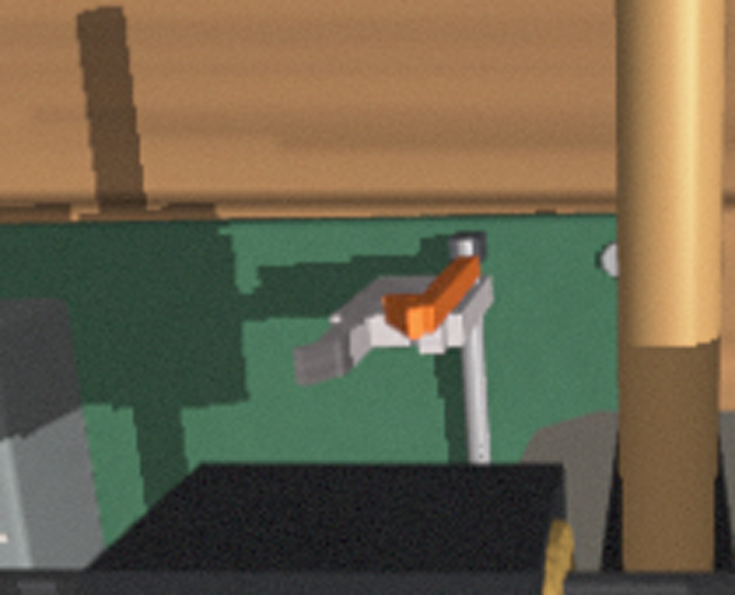

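View pics/t4c.png

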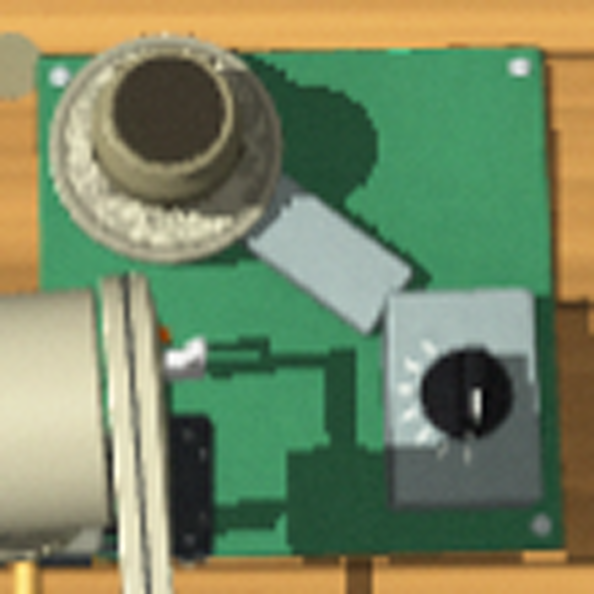

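Request:
jog_arm(
  commands=[1, 0, 0.03, 0, 0, 1, 0, 0.03, 0, 0, 1, 0, 0.03, 0, 0, 1, 0, 0, 0, 0, 1, 0, 0, 0, 0, 1, 0, 0, 0, 0],
)

```text
t: 8.57
tool_pos: [0.5214, 0.0797, 0.2181]
orientation: [-2.223, -2.219, 0.002]
force: [0.2, 1.2, -1.0]
opening: 0.0124
```

Run:
```python
from h import *
s=robot.read_state();R=cv2.Rodrigues(s['orientation'])[0];print(s['t'],s['tool_pos'],s['opening'],np.degrees(np.arctan2(R[1,0],R[0,0])))
p=shot('wrist','w5.png')
import pickle;pickle.dump((p,s),open('v5.pkl','wb'))
for k,z in(('clip_seat',.075),('knob_grip',.089),('rod_mid',.238),('wheel',.036)):
  for r in robot.pinpoint(k,p): a=r['position'];print(k,r['score'],a[1]*560,a[0]*420,atz(p,a[1]*560,a[0]*420,z))
cv2.imwrite('pics/w5c.png',cv2.resize(p['img'][80:250,100:300],None,fx=3.5,fy=3.5,interpolation=cv2.INTER_CUBIC))
cv2.imwrite('pics/w5k.png',cv2.resize(p['img'][100:280,0:120],None,fx=3.3,fy=3.3,interpolation=cv2.INTER_CUBIC))
```

```text
8.5667 [0.52140213 0.07971429 0.21807622] 0.012447400404221584 89.89964900387211
clip_seat 0.78 199.024 174.72 [ 0.49546987 -0.00145451  0.075     ]
knob_grip 0.77 17.304 198.912 [ 0.51635422 -0.17953976  0.089     ]
rod_mid 0.66 278.88 275.81399999999996 [0.52576718 0.07853503 0.238     ]
wheel 0.31 280.224 274.68 [0.62203627 0.07871702 0.036     ]
```

View pics/w5.png

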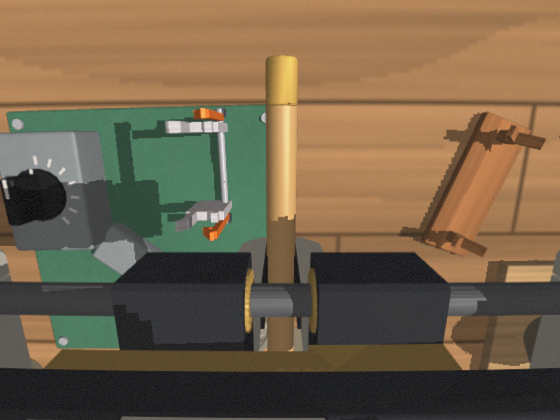

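View pics/w5c.png

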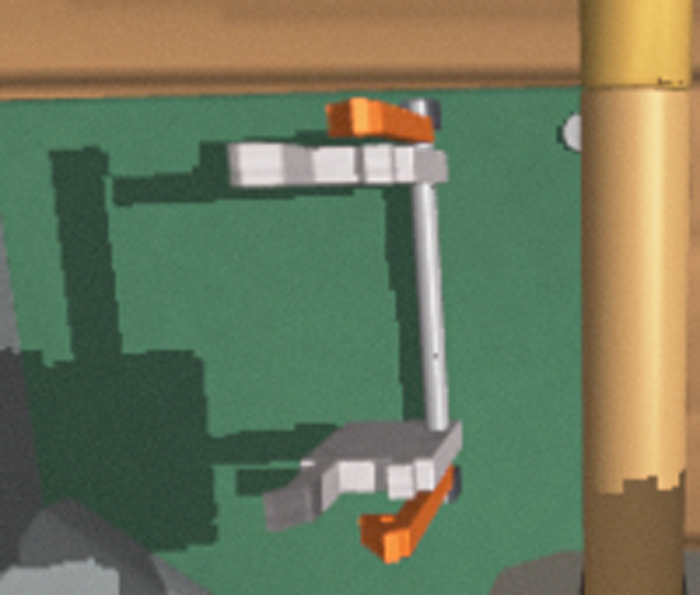

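View pics/w5k.png

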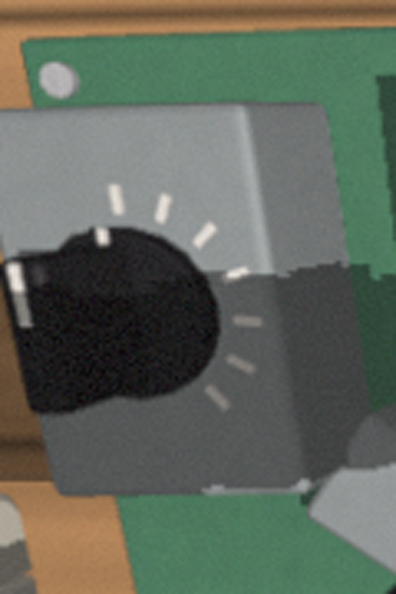

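```bash
cat > ov.py <<'E'
from h import *
import pickle
p,s=pickle.load(open('v5.pkl','rb'))
def yaw(a,b,z):
    A=atz(p,*a,z);B=atz(p,*b,z);d=B-A;return np.round(A,4),np.round(B,4),np.linalg.norm(d),np.degrees(np.arctan2(d[1],d[0]))
print(yaw((100+413/3.5,80+190/3.5),(100+426/3.5,80+425/3.5),.03));print(yaw((100+436/3.5,80+190/3.5),(100+450/3.5,80+425/3.5),.03))
print(yaw((17.5,124),(264,117.5),.014),yaw((17.5,124),(62.5,341.5),.014))
E
python3 ov.py
python3 - <<'E'
from ov import *
import sys
im=cv2.resize(p['img'][80:250,100:300],None,fx=3.5,fy=3.5,interpolation=cv2.INTER_CUBIC)
C=np.array([.4955,-.001,.075]);th=np.radians(1.3)
Rz=np.array([[np.cos(th),-np.sin(th),0],[np.sin(th),np.cos(th),0],[0,0,1]])
def q(X):
    u=proj(p,C+Rz@np.array(X));return tuple(int(round(v)) for v in ((u[0]-100+.5)*3.5,(u[1]-80+.5)*3.5))
for sx in(-50,-40,40,50):
    x=sx/1000
    cv2.polylines(im,[np.array([q((x,-.008,.028)),q((x,-.008,0)),q((x,-.008,-.007)),q((x,.008,-.007)),q((x,.008,0))])],False,(255,0,255) if abs(sx)==50 else (0,0,255),1)
cv2.line(im,q((-.1,0,0)),q((.1,0,0)),(255,255,0),1)
cv2.imwrite('pics/ov1.png',im)
E
```

```text
(array([0.4567, 0.0106, 0.03  ]), array([0.5325, 0.0112, 0.03  ]), np.float64(0.07582683083457821), np.float64(0.4481888935030652))
(array([0.4568, 0.0178, 0.03  ]), array([0.5326, 0.0191, 0.03  ]), np.float64(0.07582089308558246), np.float64(0.9765040380586962))
(array([ 0.4428, -0.2272,  0.014 ]), array([0.4384, 0.0608, 0.014 ]), np.float64(0.28799041475276876), np.float64(90.86927094737442)) (array([ 0.4428, -0.2272,  0.014 ]), array([ 0.7343, -0.224 ,  0.014 ]), np.float64(0.29155486570780725), np.float64(0.6225025810486867))
(array([0.4567, 0.0106, 0.03  ]), array([0.5325, 0.0112, 0.03  ]), np.float64(0.07582683083457821), np.float64(0.4481888935030652))
(array([0.4568, 0.0178, 0.03  ]), array([0.5326, 0.0191, 0.03  ]), np.float64(0.07582089308558246), np.float64(0.9765040380586962))
(array([ 0.4428, -0.2272,  0.014 ]), array([0.4384, 0.0608, 0.014 ]), np.float64(0.28799041475276876), np.float64(90.86927094737442)) (array([ 0.4428, -0.2272,  0.014 ]), array([ 0.7343, -0.224 ,  0.014 ]), np.float64(0.29155486570780725), np.float64(0.6225025810486867))
```

View pics/ov1.png

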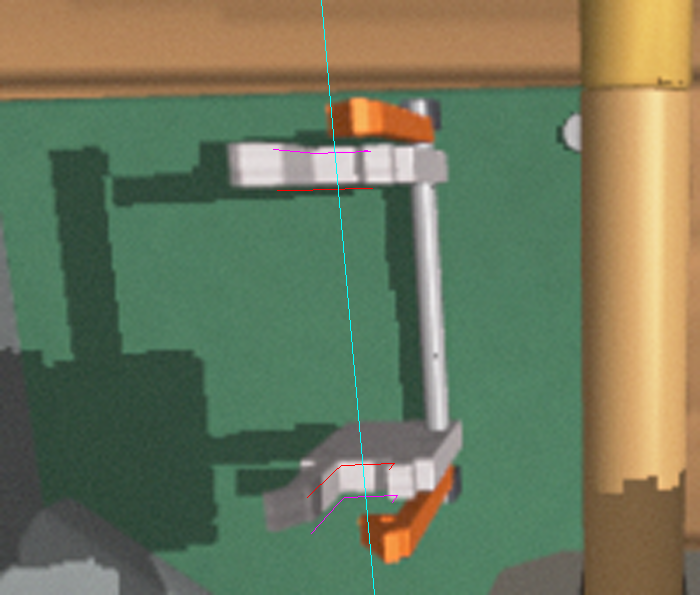

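Request:
jog_arm(
  commands=[1, -0.028, -0.01, 0, -0.3, 1, -0.028, -0.01, 0, -0.3, 1, -0.027, -0.0085, 0, -0.3, 1, 0, 0, 0, 0, 1, 0, 0, 0.03, 0, 1, 0, 0, 0.03, 0, 1, 0, 0, 0.03, 0, 1, 0, 0, 0.018, 0, 1, 0, 0, 0, 0, 1, 0, 0, 0, 0, 1, 0, 0, 0, 0],
)

```text
t: 9.73
tool_pos: [0.4944, -0.0032, 0.1125]
orientation: [2.204, 2.236, 0.003]
force: [0.1, -0.4, 0.1]
opening: 0.0125
```

```bash
cat > look.py <<'E'
from h import *
import sys
n=sys.argv[1];C=np.array([float(sys.argv[2]),float(sys.argv[3]),.075]);th=np.radians(float(sys.argv[4]))
s=robot.read_state();R=cv2.Rodrigues(s['orientation'])[0];print(s['t'],s['tool_pos'],s['force'],s['opening'],np.degrees(np.arctan2(R[1,0],R[0,0])))
p=shot('wrist',n+'.png');sc=shot('scene',n+'s.png')
Rz=np.array([[np.cos(th),-np.sin(th),0],[np.sin(th),np.cos(th),0],[0,0,1]])
def dr(p,o,sz,f,fn):
    im=cv2.resize(p['img'][o[1]:o[1]+sz[1],o[0]:o[0]+sz[0]],None,fx=f,fy=f,interpolation=cv2.INTER_CUBIC); raw=im.copy()
    def q(X):
        u=proj(p,C+Rz@np.array(X));return tuple(int(round(v)) for v in ((u[0]-o[0]+.5)*f,(u[1]-o[1]+.5)*f))
    for sx in(-50,-40,40,50):
        x=sx/1000
        cv2.polylines(im,[np.array([q((x,-.008,.028)),q((x,-.008,-.007)),q((x,.008,-.007)),q((x,.008,0))])],False,(255,0,255) if abs(sx)==50 else (0,0,255),1)
    cv2.line(im,q((-.1,0,0)),q((.1,0,0)),(255,255,0),1)
    cv2.imwrite('pics/'+fn,np.hstack([raw,im]))
dr(p,(190,20),(180,230),2.2,n+'o.png')
dr(sc,(225,170),(100,100),4,n+'so.png')
E
python3 look.py w6 .494 -.0035 .8
```

```text
9.7333 [ 0.49442392 -0.00318066  0.11251232] [ 0.12489964 -0.40363269  0.11071378] 0.012471378019716952 90.81940087034334
```

View pics/w6o.png

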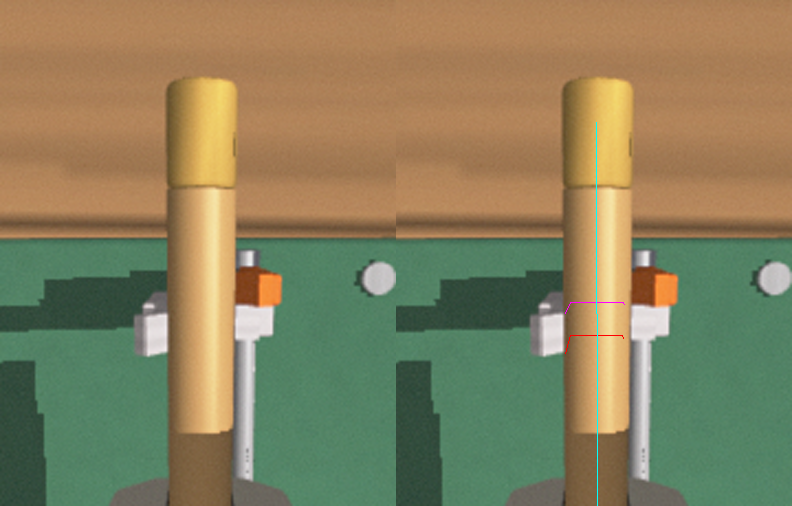

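View pics/w6so.png

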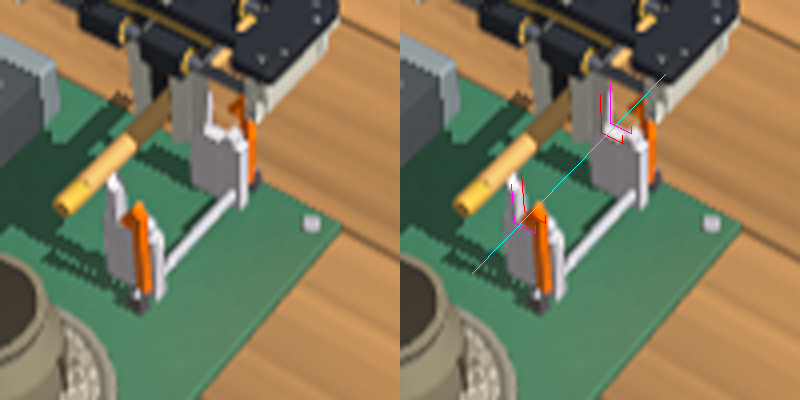

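Run:
```python
from h import *
p=shot('scene');im=p['img'];o=(225,155);f=6
C=np.array([.495,-.0032,.1338]);a=np.radians(.8);d=np.array([np.cos(a),np.sin(a),0])
im=cv2.resize(im[o[1]:o[1]+100,o[0]:o[0]+130],None,fx=f,fy=f,interpolation=cv2.INTER_CUBIC)
q=lambda X:tuple(int(round(v)) for v in (proj(p,X)-o+.5)*f)
n=np.array([-d[1],d[0],0])
for z in(0,): 
  e=C+d*.1
  pts=[q(e+.007*(np.cos(t)*n+np.sin(t)*np.array([0,0,1]))) for t in np.linspace(0,6.28,24)]
  cv2.polylines(im,[np.array(pts)],True,(255,0,255),1)
  cv2.line(im,q(e),q(C),(255,255,0),1)
C=np.array([.494,-.0035,.075])
for x,c in((.05,(255,0,255)),(-.04,(0,0,255))):
  b=C+d*x
  cv2.polylines(im,[np.array([q(b-.008*n+[0,0,.028]),q(b-.008*n-[0,0,.007]),q(b+.008*n-[0,0,.007]),q(b+.008*n)])],False,c,1)
cv2.imwrite('pics/s7.png',im)
```

```text
(no output)
```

View pics/s7.png

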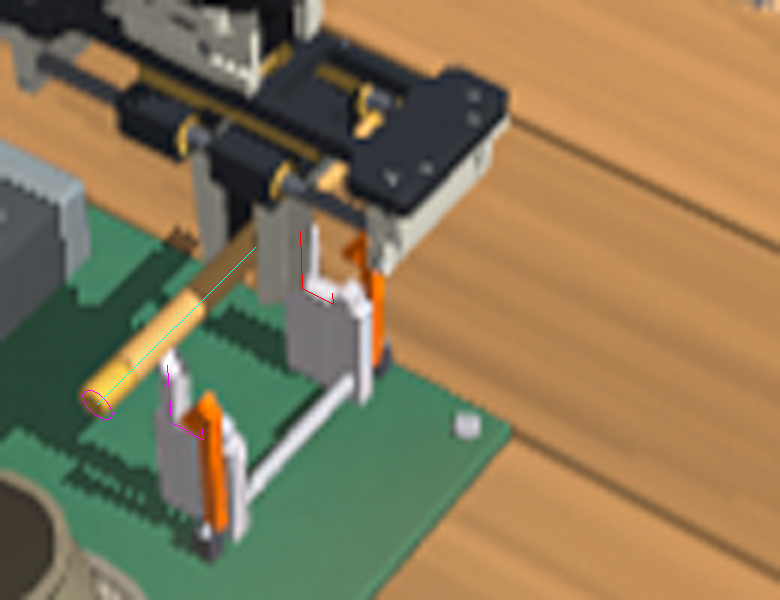

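Request:
jog_arm(
  commands=[1, 0, -0.004, 0.01, 0, 1, 0, 0, 0.01, 0, 1, 0, 0, 0.01, 0, 1, 0, 0, 0, 0, 1, 0, 0, 0, 0],
)

```text
t: 10.3
tool_pos: [0.4883, -0.0029, 0.0791]
orientation: [-2.204, -2.236, 0.002]
force: [-0.5, 1.4, -0.4]
opening: 0.0128
```

```bash
python3 look.py w7 .493 -.0035 .8
```

```text
10.3 [ 0.48826934 -0.00293821  0.07912009] [-0.46653947  1.40703136 -0.41615547] 0.012767555020071637 90.8197482688605
```

View pics/w7o.png

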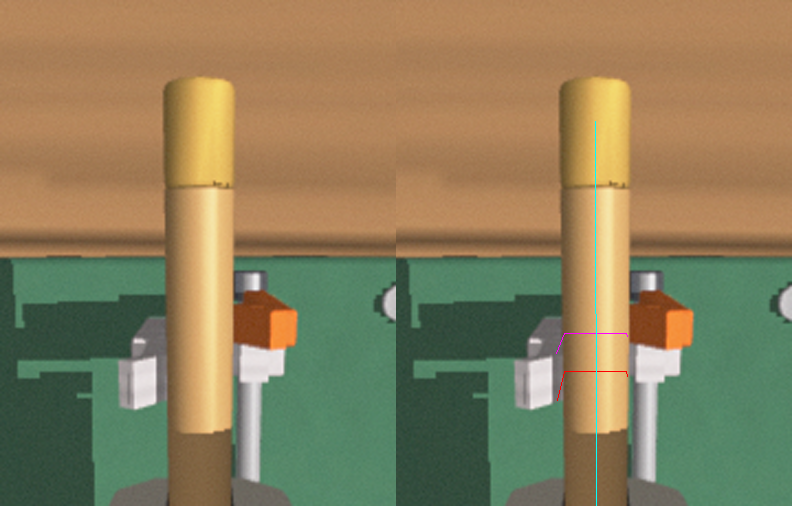

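View pics/w7so.png

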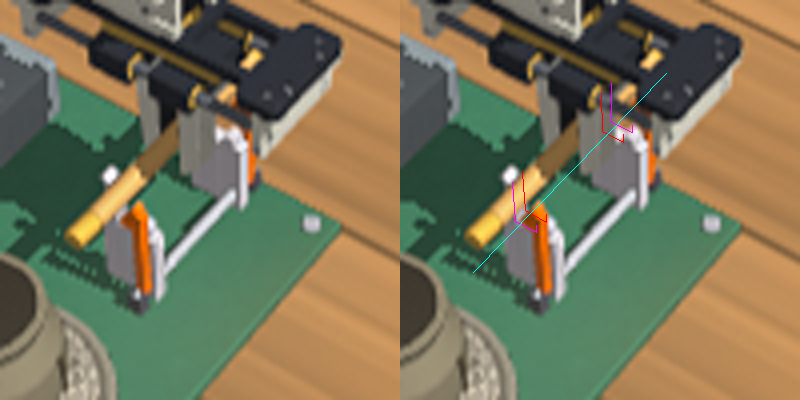

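Request:
jog_arm(
  commands=[1, 0, 0, 0.003, 0, 1, 0, 0, 0.003, 0, 1, 0, 0, 0.003, 0, 1, 0, 0, 0.003, 0, 1, 0, 0, 0, 0],
)

```text
t: 10.82
tool_pos: [0.491, -0.002, 0.0705]
orientation: [2.205, 2.237, 0.006]
force: [-1.8, 8.6, 9.7]
opening: 0.012
```

```bash
python3 look.py w8 .493 -.0035 .8
```

```text
10.8167 [ 0.49095853 -0.00199197  0.07049243] [-1.79735928  8.56535337  9.73119347] 0.01201921364715191 90.82898227410531
```

View pics/w8o.png

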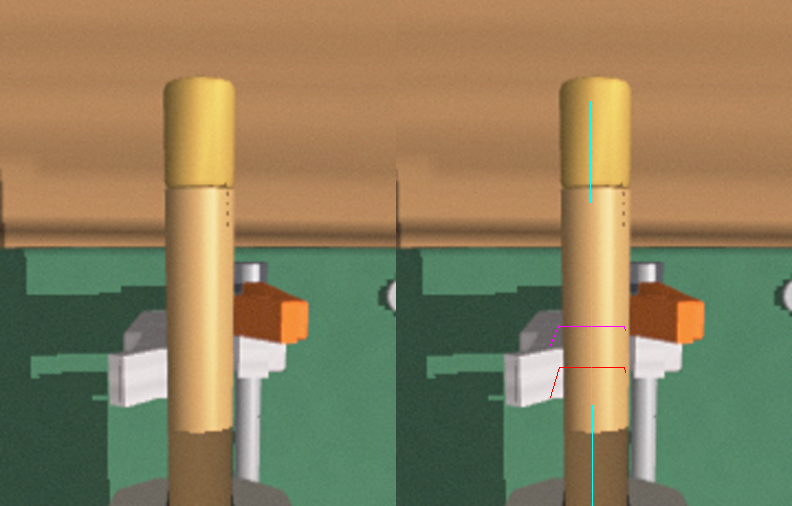

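Request:
jog_arm(
  commands=[1, 0.0015, 0, 0, 0, 1, 0, 0, 0.001, 0, 1, 0, 0, 0, 0, 1, 0, 0, 0, 0],
)

```text
t: 11.25
tool_pos: [0.4911, -0.0019, 0.07]
orientation: [2.204, 2.235, 0.004]
force: [-3.1, 3.4, 14.9]
opening: 0.0129
```

Request:
jog_arm(
  commands=[1, 0.001, 0, 0.003, 0, 1, 0, 0, 0.003, 0, 1, 0, 0, 0.003, 0, 1, 0, 0, 0, 0, 1, 0, 0, 0, 0],
)

```text
t: 11.67
tool_pos: [0.4902, -0.0012, 0.0591]
orientation: [2.205, 2.236, 0.001]
force: [3.4, -1.3, 0.9]
opening: 0.0124
```

```bash
python3 look.py w9 .493 -.001 .8
```

```text
11.6667 [ 0.49018886 -0.0012159   0.05907179] [ 3.37738988 -1.30297647  0.8975694 ] 0.01235272732473513 90.79355075273598
```

View pics/w9o.png

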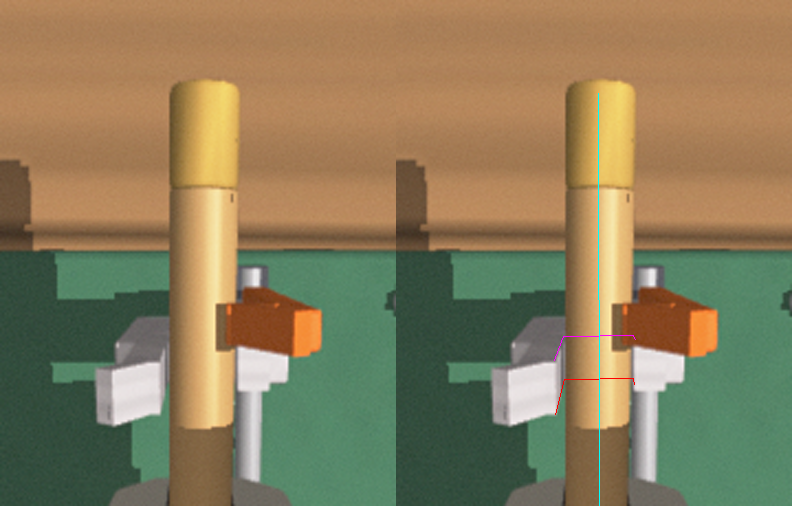

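View pics/w9so.png

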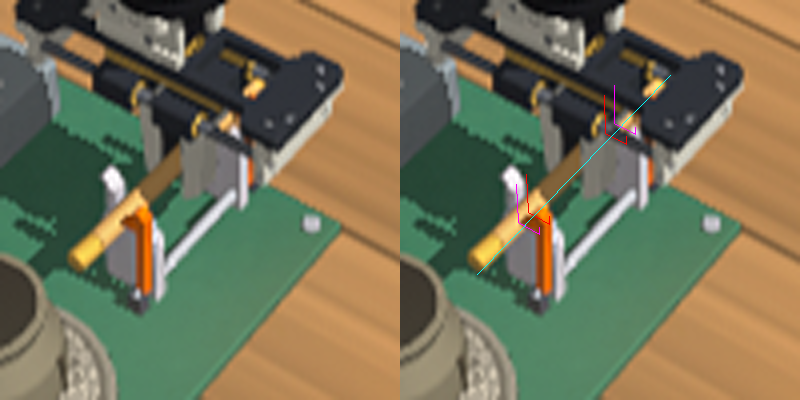

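Request:
jog_arm(
  commands=[1, 0, 0, 0.002, 0, 1, 0, 0, 0.002, 0, 1, 0, 0, 0.002, 0, 1, 0, 0, 0, 0, 1, 0, 0, 0, 0],
)

```text
t: 12.18
tool_pos: [0.4884, -0.0007, 0.0533]
orientation: [-2.204, -2.236, 0.002]
force: [-7.0, -0.8, 15.4]
opening: 0.0123
```

```bash
python3 look.py w10 .493 -.001 .8
python3 - <<'E'
from h import *
i=cv2.imread('pics/w10s.png');cv2.imwrite('pics/w10sc.png',cv2.resize(i[160:270,220:330],None,fx=5.4,fy=5.4,interpolation=cv2.INTER_CUBIC))
E
```

```text
12.1833 [ 0.4883961  -0.00065865  0.05327526] [-6.98489495 -0.79492433 15.443642  ] 0.012263639419895158 90.81824897071411
```

View pics/w10o.png

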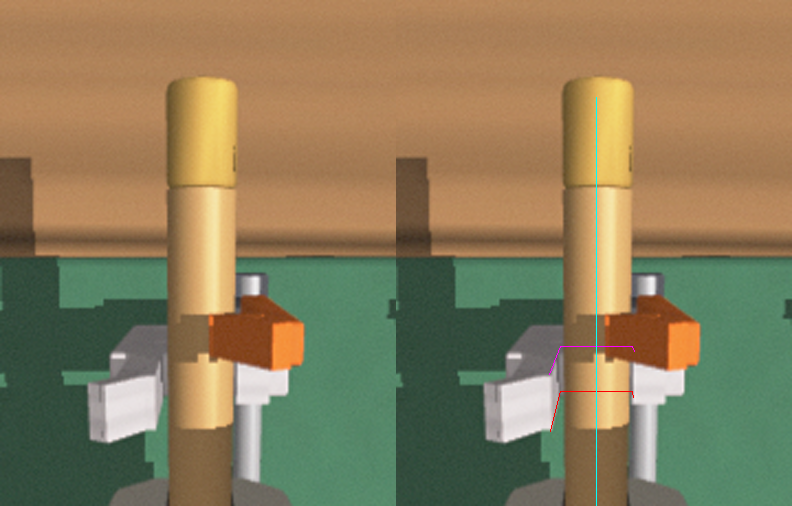

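View pics/w10sc.png

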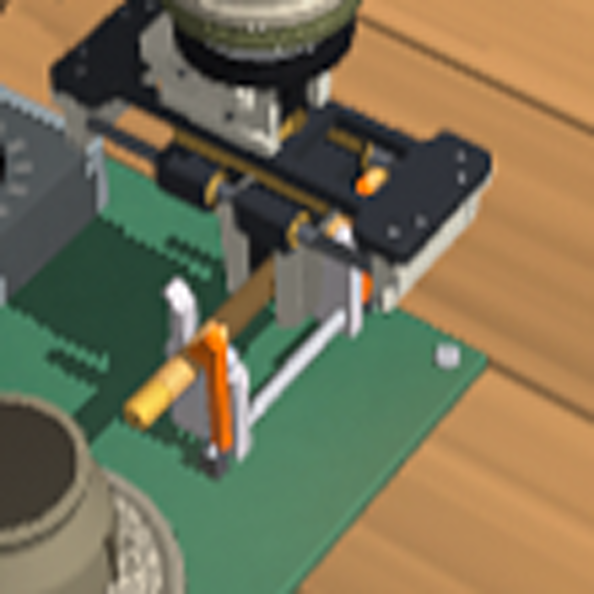

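Run:
```python
from h import *
p=shot('wrist')
for r in(368,403): print('prong',atz(p,190+262/2.2,20+r/2.2,.075))
print('end',atz(p,190+202/2.2,20+(79)/2.2,.080))
print('noserow',[atz(p,190+213/2.2,20+r/2.2,.083) for r in(315,362)])
for n in('wrist','top','scene'):
  q=shot(n)
  for k,z in(('rod_mid',.075),('knob_grip',.089)):
    for r in robot.pinpoint(k,q)[:3]: a=r['position'];print(n,k,r['score'],atz(q,a[1]*560,a[0]*420,z))
print(robot.read_state()['force'])
```

```text
prong [0.44671232 0.01180175 0.075     ]
prong [0.45434114 0.01206682 0.075     ]
end [ 0.39107836 -0.00177399  0.08      ]
noserow [array([0.43488292, 0.00100443, 0.083     ]), array([0.44425817, 0.0011722 , 0.083     ])]
wrist rod_mid 0.96 [ 0.49100105 -0.00138832  0.075     ]
top rod_mid 0.9 [0.19917884 0.32619158 0.075     ]
top rod_mid 0.63 [0.45485339 0.46898086 0.075     ]
top rod_mid 0.6 [0.49547751 0.00803041 0.075     ]
top knob_grip 0.53 [ 0.52132961 -0.17677365  0.089     ]
scene rod_mid 0.87 [0.27226624 0.33929282 0.075     ]
scene rod_mid 0.77 [0.4879262  0.00069851 0.075     ]
scene rod_mid 0.62 [0.51782482 0.49454046 0.075     ]
scene knob_grip 0.68 [ 0.44158675 -0.35479875  0.089     ]
scene knob_grip 0.62 [ 0.52523017 -0.17223346  0.089     ]
scene knob_grip 0.51 [ 0.65983047 -0.3216185   0.089     ]
[-8.86342422 -1.13979647 15.12496625]
```

Request:
jog_arm(
  commands=[0.3, 0, 0, 0, 0, 0.3, 0, 0, 0, 0, 0.3, 0, 0, 0, 0, 0.3, 0, 0, 0, 0, 0.3, 0, 0, 0, 0, 0.3, 0, 0, 0, 0, 0.3, 0, 0, 0, 0],
)

```text
t: 13.37
tool_pos: [0.4892, -0.0008, 0.0525]
orientation: [-2.205, -2.237, 0.0]
force: [0.8, 0.4, 0.3]
opening: 0.0323
```

```bash
python3 look.py w11 .4955 -.001 .8
python3 - <<'E'
from h import *
i=cv2.imread('pics/w11s.png');cv2.imwrite('pics/w11sc.png',cv2.resize(i[160:270,220:330],None,fx=5.4,fy=5.4,interpolation=cv2.INTER_CUBIC))
E
```

```text
13.3667 [ 0.4892175  -0.00083305  0.05246156] [0.77661638 0.39532706 0.2724171 ] 0.03226480036536985 90.80907468248992
```

View pics/w11o.png

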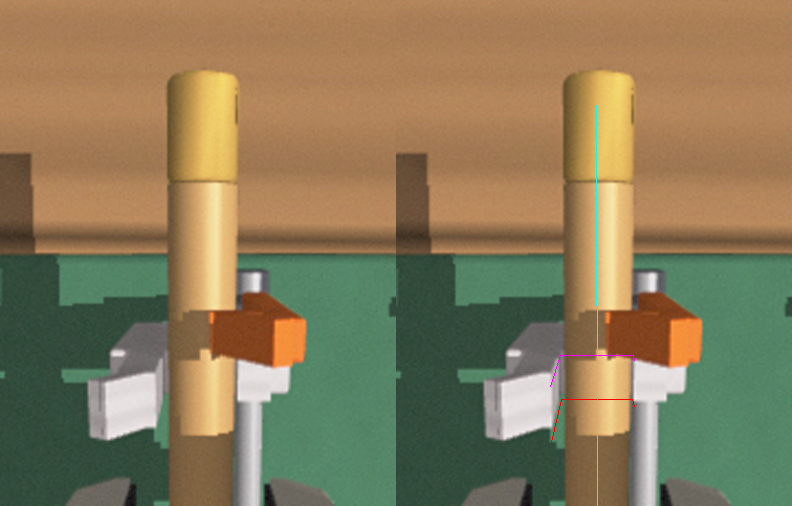

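View pics/w11sc.png

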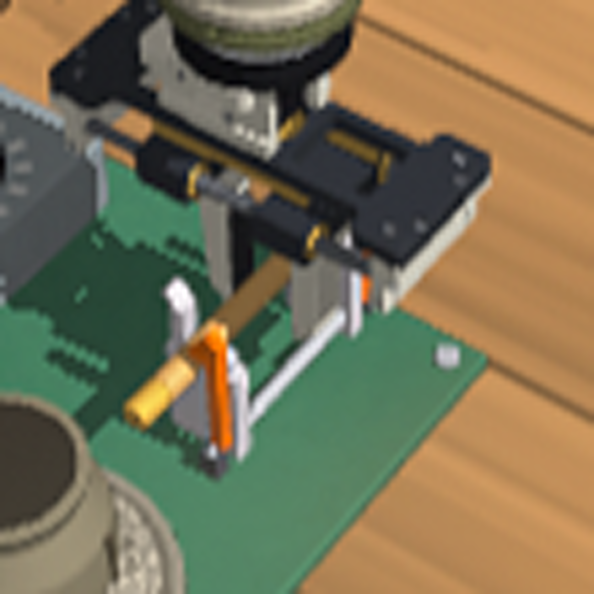

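Request:
jog_arm(
  commands=[0.3, 0, 0, -0.01, 0, 0.3, 0, 0, -0.03, 0, 0.3, 0, 0, -0.04, 0, 0.3, 0, 0, -0.04, 0, 0.3, 0, 0, -0.04, 0, 0.3, -0.03, 0.004, 0, 0, 0.3, -0.03, 0.004, 0, 0, 0.3, -0.03, 0.004, 0, 0, 0, -0.03, 0.004, 0, 0, 0, 0, 0.004, 0, 0, 0, 0, 0, 0, 0, 0, 0, 0, 0, 0],
)

```text
t: 14.47
tool_pos: [0.511, -0.1202, 0.213]
orientation: [-2.206, -2.236, -0.001]
force: [-0.7, 0.9, -0.4]
opening: 0.0464
```

Run:
```python
from h import *
s=robot.read_state();R=cv2.Rodrigues(s['orientation'])[0];print(s['t'],s['tool_pos'],s['opening'],np.degrees(np.arctan2(R[1,0],R[0,0])))
import pickle
for n in('wrist','scene','top'):
  p=shot(n,n+'12.png')
  if n=='wrist': pickle.dump((p,s),open('v12.pkl','wb'))
  for k,z in(('knob_grip',.089),('rod_mid',.075),('clip_seat',.075)):
    for r in robot.pinpoint(k,p)[:2]: a=r['position'];print(n,k,r['score'],a[1]*560,a[0]*420,atz(p,a[1]*560,a[0]*420,z))
  if n=='scene':cv2.imwrite('pics/s12c.png',cv2.resize(p['img'][160:270,180:330],None,fx=5.2,fy=5.2,interpolation=cv2.INTER_CUBIC))
```

```text
14.4667 [ 0.51100462 -0.12022458  0.21297731] 0.04644105366500766 90.77816657887352
wrist knob_grip 0.56 222.096 212.52 [ 0.52002034 -0.17638689  0.089     ]
wrist rod_mid 0.71 401.184 182.784 [ 0.49126254 -0.00199551  0.075     ]
wrist clip_seat 0.71 400.904 187.488 [ 0.49595116 -0.00178746  0.075     ]
wrist clip_seat 0.17 223.608 209.58 [ 0.52061489 -0.17741683  0.075     ]
scene knob_grip 0.83 209.21599999999998 188.916 [ 0.52896713 -0.16332826  0.089     ]
scene knob_grip 0.47 222.32000000000002 271.194 [0.69973145 0.02868331 0.089     ]
scene rod_mid 0.97 439.88 218.82000000000002 [0.26823697 0.34878848 0.075     ]
scene rod_mid 0.83 454.776 328.02000000000004 [0.52319663 0.49060754 0.075     ]
scene clip_seat 0.96 268.91200000000003 212.30999999999997 [ 4.93939664e-01 -2.96704325e-04  7.50000000e-02]
top knob_grip 0.59 354.312 185.51399999999998 [ 0.51966909 -0.18318277  0.089     ]
top rod_mid 0.96 197.624 286.02000000000004 [0.20517965 0.31579998 0.075     ]
top rod_mid 0.58 295.51199999999994 192.99 [0.49896413 0.00388288 0.075     ]
top clip_seat 0.87 294.392 191.982 [0.50224257 0.00743038 0.075     ]
```

View pics/wrist12.png

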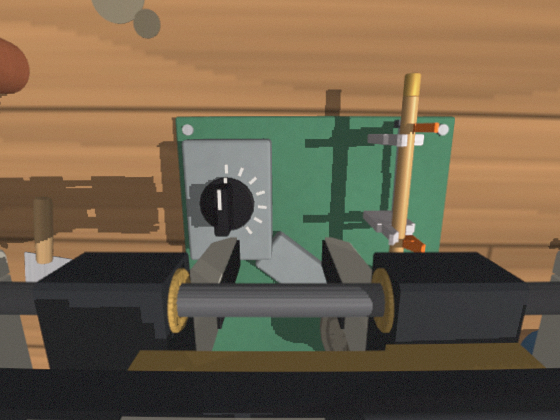

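View pics/s12c.png

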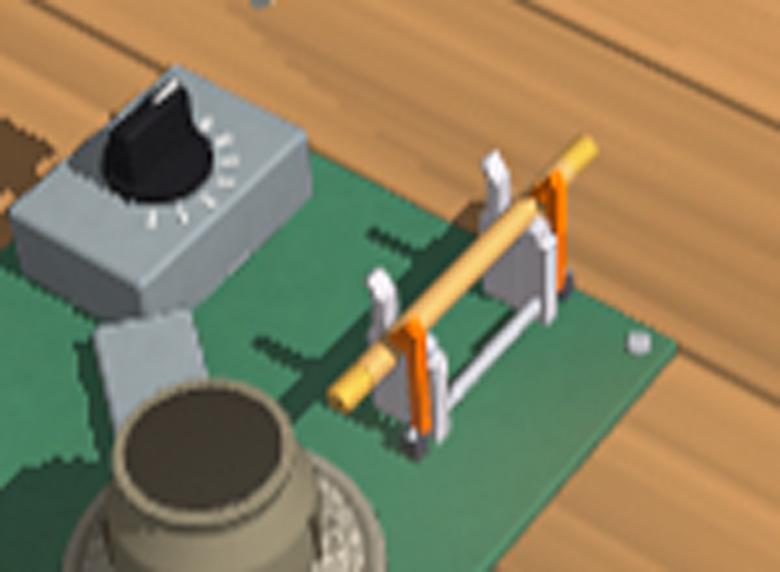

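Run:
```python
from h import *
import pickle
p,s=pickle.load(open('v12.pkl','rb'))
q=shot('scene')
def draw(p,o,sz,f,fn,dz=0):
    im=cv2.resize(p['img'][o[1]:o[1]+sz[1],o[0]:o[0]+sz[0]],None,fx=f,fy=f,interpolation=cv2.INTER_CUBIC);raw=im.copy()
    C=np.array([.491,-.0015,.075+dz]);a=np.radians(.8);d=np.array([np.cos(a),np.sin(a),0])
    E=np.array(p['extrinsics']);cam=-E[:3,:3].T@E[:3,3]
    n=np.cross(d,C-cam);n/=np.linalg.norm(n)
    g=lambda X:tuple(int(round(v)) for v in (proj(p,X)-o+.5)*f)
    cv2.polylines(im,[np.array([g(C+x*d+y*n) for x,y in((-.1,.007),(.1,.007),(.1,-.007),(-.1,-.007))])],True,(255,0,255),1)
    cv2.imwrite('pics/'+fn,np.hstack([raw,im]))
draw(p,(355,60),(90,200),3,'l1.png')
draw(q,(235,180),(65,65),6,'l2.png')
im=p['img'];o=(170,125)
cv2.imwrite('pics/k1.png',cv2.resize(im[125:265,170:290],None,fx=4,fy=4,interpolation=cv2.INTER_CUBIC))
```

```text
(no output)
```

View pics/l1.png

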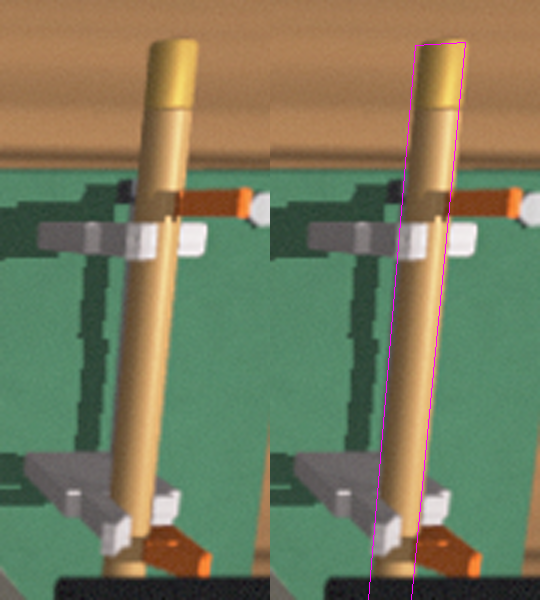

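View pics/l2.png

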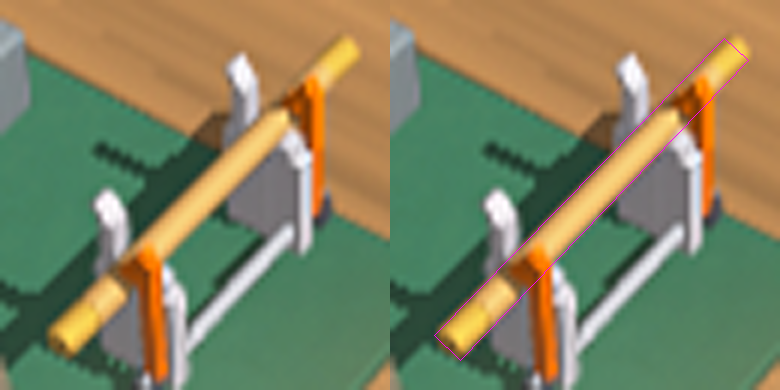

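View pics/k1.png

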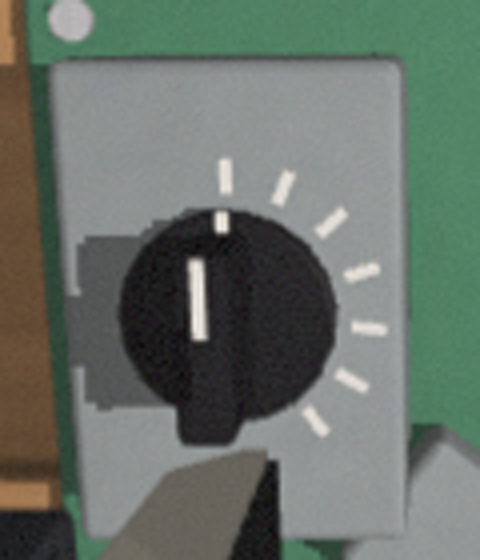

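Run:
```python
from h import *
import pickle
p,s=pickle.load(open('v12.pkl','rb'))
g=lambda u,v,z:np.round(atz(p,170+u/4,125+v/4,z),4)
print('disc centre',g(228,315,.069),'L',g(120,315,.069),'R',g(336,315,.069),'T',g(225,210,.069),'B',g(230,420,.069))
a,b=g(195,260,.103),g(203,340,.103);print('line',a,b,np.degrees(np.arctan2(*(b-a)[1::-1])))
print('marks 0',g(225,176,.06),'m6',g(316,422,.06),'m3',g(362,271,.06))
print('bar front bottom L/R',g(180,440,.103),g(236,440,.103), 'top front',g(187,375,.103),g(245,240,.103))
for r in robot.read_state()['q'],: print(r)
```

```text
disc centre [ 0.516  -0.1749  0.069 ] L [ 0.5163 -0.2024  0.069 ] R [ 0.5156 -0.1474  0.069 ] T [ 0.4891 -0.1749  0.069 ] B [ 0.5439 -0.1752  0.069 ]
line [ 0.4956 -0.1761  0.103 ] [ 0.514  -0.1749  0.103 ] 3.7313969991604616
marks 0 [ 0.4817 -0.1762  0.06  ] m6 [ 0.5471 -0.1537  0.06  ] m3 [ 0.5059 -0.1413  0.06  ]
bar front bottom L/R [ 0.538  -0.1811  0.103 ] [ 0.5378 -0.168   0.103 ] top front [ 0.5223 -0.1788  0.103 ] [ 0.4909 -0.1647  0.103 ]
[-3.29240677e-01 -7.01976342e-02  1.70374302e+00  1.37485059e-05
  1.50802958e+00 -1.91427925e+00]
```

Request:
jog_arm(
  commands=[0, -0.027, 0.002, 0, 0, 0, -0.028, 0.002, 0, 0, 0, 0, 0, 0.03, 0, 0, 0, 0, 0.03, 0, 0, 0, 0, 0.02, 0, 0, 0, 0, 0, 0, 0, 0, 0, 0, 0, 0, 0, 0, 0, 0],
)

```text
t: 15.78
tool_pos: [0.5166, -0.1758, 0.1342]
orientation: [2.204, 2.236, 0.001]
force: [-0.4, 0.1, 1.1]
opening: 0.0462
```

Run:
```python
from h import *
s=robot.read_state();R=cv2.Rodrigues(s['orientation'])[0];print(s['t'],s['tool_pos'],s['opening'],np.degrees(np.arctan2(R[1,0],R[0,0])))
p=shot('wrist','w13.png')
for r in robot.pinpoint('knob_grip',p)[:2]: a=r['position'];print(r['score'],a[1]*560,a[0]*420,atz(p,a[1]*560,a[0]*420,.089))
C=np.array([.516,-.175,0])
for z in(.069,.089,.103):print(z,proj(p,C+[0,0,z]))
```

```text
15.7833 [ 0.51659076 -0.17581652  0.13421696] 0.046238233586763954 90.8148652272249
0.56 279.88800000000003 234.192 [ 0.52052507 -0.17659165  0.089     ]
0.069 [282.10662729 220.31021086]
0.089 [282.22224031 228.13074192]
0.103 [282.31595344 234.47247983]
```

View pics/w13.png

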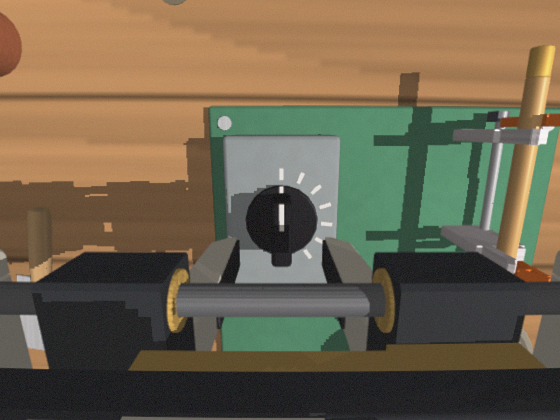

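Request:
jog_arm(
  commands=[0, 0, 0, 0.02, 0, 0, 0, 0, 0.02, 0, 0, 0, 0, 0.018, 0, 0, 0, 0, 0, 0, 0, 0, 0, 0, 0, 1, 0, 0, 0, 0, 1, 0, 0, 0, 0, 1, 0, 0, 0, 0, 1, 0, 0, 0, 0, 1, 0, 0, 0, 0, 1, 0, 0, 0, 0, 1, 0, 0, 0, 0, 1, 0, 0, 0, 0, 1, 0, 0, 0, 0],
  grip_force=40,
)

```text
t: 17.05
tool_pos: [0.5161, -0.1754, 0.0752]
orientation: [2.205, 2.237, 0.001]
force: [-0.8, 2.5, 6.2]
opening: 0.0137
```

Run:
```python
from h import *
s=robot.read_state();R=cv2.Rodrigues(s['orientation'])[0];print(s['t'],s['tool_pos'],s['opening'],np.degrees(np.arctan2(R[1,0],R[0,0])),s['force'],s['wrist_torque'])
p=shot('wrist','w14.png')
```

```text
17.05 [ 0.51614444 -0.17540849  0.07516275] 0.01370570167657337 90.8143060245551 [-0.83292651  2.54305099  6.24967432] [ 0.47495178  0.2287731  -0.00199588]
```

View pics/w14.png

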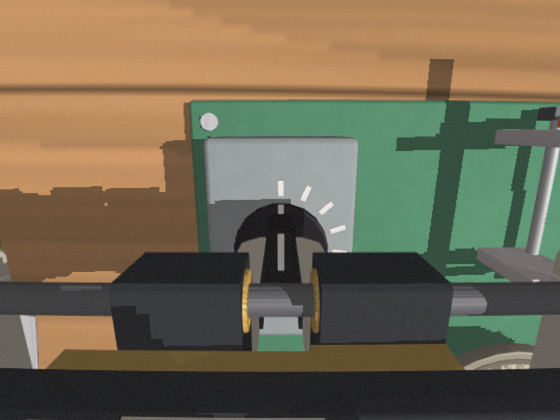

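Request:
jog_arm(
  commands=[1, 0, 0, 0, 3, 1, 0, 0, 0, 3, 1, 0, 0, 0, 3, 1, 0, 0, 0, 3, 1, 0, 0, 0, 3, 1, 0, 0, 0, 3, 1, 0, 0, 0, 3, 1, 0, 0, 0, 3, 1, 0, 0, 0, 0, 1, 0, 0, 0, 0],
)

```text
t: 17.93
tool_pos: [0.5163, -0.1748, 0.0752]
orientation: [-2.622, -1.729, -0.002]
force: [0.3, 5.7, 5.9]
opening: 0.014
```

```bash
cat > st.py <<'E'
from h import *
import sys
s=robot.read_state();R=cv2.Rodrigues(s['orientation'])[0];print(s['t'],s['tool_pos'],s['opening'],np.degrees(np.arctan2(R[1,0],R[0,0])),s['force'],s['wrist_torque'])
p=shot('wrist',sys.argv[1]+'.png');q=shot('scene',sys.argv[1]+'s.png')
cv2.imwrite('pics/'+sys.argv[1]+'sc.png',cv2.resize(q['img'][150:300,170:310],None,fx=4,fy=4,interpolation=cv2.INTER_CUBIC))
E
python3 st.py w15
```

```text
17.9333 [ 0.51630066 -0.17481235  0.07517844] 0.013994954831250373 66.80508179606728 [0.29875287 5.7286532  5.85182895] [ 0.91009113  0.05763772 -0.01048278]
```

View pics/w15.png

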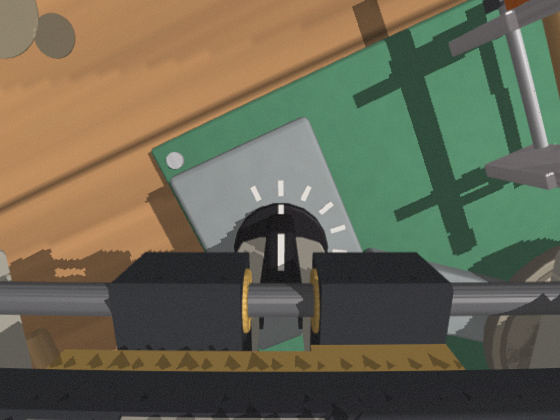

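Request:
jog_arm(
  commands=[1, 0, 0, 0, 3, 1, 0, 0, 0, 3, 1, 0, 0, 0, 3, 1, 0, 0, 0, 3, 1, 0, 0, 0, 3, 1, 0, 0, 0, 3, 1, 0, 0, 0, 3, 1, 0, 0, 0, 3, 1, 0, 0, 0, 0, 1, 0, 0, 0, 0],
)

```text
t: 18.87
tool_pos: [0.5167, -0.1743, 0.0752]
orientation: [-2.924, -1.146, -0.003]
force: [2.5, 7.3, 5.2]
opening: 0.0138
```

Request:
jog_arm(
  commands=[1, 0, 0, 0, 3, 1, 0, 0, 0, 3, 1, 0, 0, 0, 3, 1, 0, 0, 0, 3, 1, 0, 0, 0, 3, 1, 0, 0, 0, 3, 1, 0, 0, 0, 3, 1, 0, 0, 0, 3, 1, 0, 0, 0, 0, 1, 0, 0, 0, 0, 1, 0, 0, 0, 0, 1, 0, 0, 0, 0],
)

```text
t: 19.87
tool_pos: [0.5172, -0.174, 0.0752]
orientation: [-3.098, -0.514, -0.004]
force: [4.6, 8.5, 4.2]
opening: 0.0138
```

```bash
python3 st.py w16
```

```text
19.8667 [ 0.51715573 -0.17401235  0.07517347] 0.013808206847976899 18.84171348020388 [4.55049618 8.53732061 4.17269664] [ 1.42429834e+00 -6.95444826e-01  1.00032044e-03]
```

View pics/w16.png

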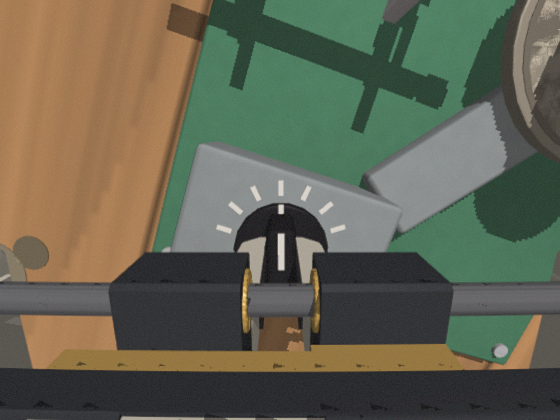

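View pics/w16sc.png

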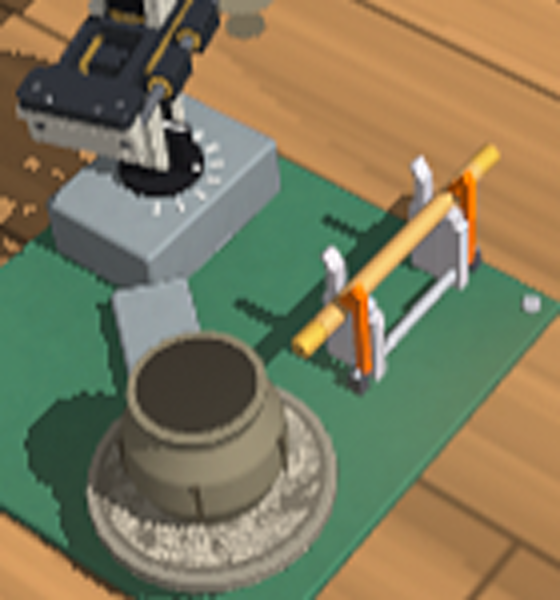

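Run:
```python
from h import *
s=robot.read_state();print(s['t'],np.abs(s['dq']).max(),s['force'])
print(robot.close_job())
```

```text
19.9667 0.0016063053270138478 [4.02823092 8.31592056 2.27185628]
the job is handed in; nothing more can be done
None
```

I took the rod from the rack and pushed it past the jaw into the fork clip. After letting it go, I gripped the knob and turned it clockwise by three clicks. The job was handed in at about 20 s with the fingers still on the knob; it reported no verdict.

Last checks before handing in:
- **Rod:** it lies level in both forks with both orange noses closed over it, and the fingers are off it. I measured its centre about 5 mm short of the clip centre lengthwise, within the 20 mm allowed. Sideways and in height it matched its seat within 1–2 mm in the pictures.
- **Knob:** the white line points at the fourth of the seven marks, which is the third stop. The tool turned 72° in all. The commanded grip is 40 N, with the finger opening at 13.8 mm on the 14 mm bar. The arm was at rest.
- **Surroundings:** the pot and disc were kept well clear, and the arm never went near the jar, cup or scraper. I made no separate measurement of those three at the end.

Some measurements disagreed:
- **Clip sideways position:** it was off by about 2.5 mm in my first picture measurement, so the rod leaned on the -y prong on the way in, with about 9 N sideways. I corrected this by feel before seating it.
- **Clip lengthwise position:** the scene camera placed the clip about 5 mm away from where the wrist camera did. I went by the wrist camera.
- **Side force on the knob:** about 9 N remained at the end, from gripping slightly off its axis.

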